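# Pile the wedge ingots flat

## Robot

A 6-joint arm with a two-finger parallel gripper is mounted at the origin on the work surface. World frame = base frame: x ahead of the robot, y to its left, z up, the work surface at z = 0. Lengths are in m, angles in rad, forces in N, time in s.
With the tool pointing down it reaches from about 0.375 to 0.975 m from the base axis. Payload 3.8 kg.
Tool frame: the origin (TCP) lies midway between the tips of the shut fingers; the grasp point (between the pads) lies 19 mm behind it; z points along the fingers, y is the direction in which the jaws open and shut (so a half turn about z gives the same grasp; the last joint's range is limited). The gripper opens to 85 mm and grips with 20 to 120 N. Pads are 22 mm wide; open, the fingers measure 114 mm over their backs; the gripper's body (76 mm by 85 mm) begins 54 mm behind the grasp point. The pads swing forward as they close: fully open they stand 13 mm farther back than shut.
Start: joints at [1.092, 0.264, 1.604, -0, 1.274, -0.037], TCP at [0.289, 0.61, 0.231] pointing down, gripper open.
Joint ranges: [-2.63, 2.63], [-0.94, 2.18], [0.31, 2.57], [-1.31, 4.45], [0, 2.66], [-2.55, 2.55]. Speed limits (rad/s): [2.57, 2.57, 3.14, 3.14, 3.14, 3.14].

## Interface

Orientations are given as a rotation vector (axis times angle).
In Python, from workcell import bot gives the robot as it stands.
- The arm moves only by the shell command python3 -m inch 'ROWS' [FORCE]. ROWS is JSON, a list of rows, each an object of numbers: "dx", "dy", "dz": the shift along the tool's x, y, z in m; "ax", "ay", "az": the turn, a rotation vector about the tool's x, y, z in degrees; "fingers": the opening, from -1 (shut) to 1 (fully open). A call has 1 to 20 rows; each row is the pose to reach, as a shift and turn from the pose measured when the call began, along the tool's axes at that moment; what a row does not reach only later rows make up. A row lasts 1/8 s, in which the tool goes at most 62.5 mm and 10.7 degrees, less where a joint would pass 70% of its speed; a pose out of reach is approached as far as the arm can. A call with a gripper value outside its range is refused whole. The fingers move at their own pace and stop on an object; FORCE is the grip in N (left out, the last holds). Time passes only in rows, so rows that repeat a pose let the fingers close. It gives the time, the measured TCP pose, the force and the opening at its end, in the units of the state.
- bot.read_state(): the state, without advancing time (a new reading comes with each control period).
- bot.read_camera(name): name is "scene" or "top" or "wrist"; returns (picture, depth): 384x512x3 uint8, blue, green, red; 384x512 float32, m along the optical axis (not along the pixel's ray), 0 where there is no reading.
- bot.get_calibration(name): a dict with "intrinsics" (3x3 intrinsics, pixels), "distortion" ([k1, k2, p1, p2, k3] as OpenCV has them; the pictures are not rectified), "view" (4x4, takes a point from world to camera coordinates). Camera axes: x right, y down, z forward; pixel columns grow to the right and rows downward; lengths in m; the calibration is good to about 2 mm. A picture is of the moment at which its call begins: read the wrist's pose just before it. get_calibration takes no time and is no camera call; for the wrist camera it gives the pose at the moment of the call.
- bot.finish_job(): hands the job in, once; it reports no verdict.
Trained networks look in the newest picture that a camera, given by its name, has taken for a name from the list of things; names that differ only in an ending like _2 or _b are one class to them, and where a whole thing is asked for, a point or a joint stands for the part that bears it (a point fixed in the world has none). Each returns a list of dicts, best first, with "p" (0 to 1); they miss things now and then, are a little off and sometimes report something else, mostly with a low value. They report only what shows in the picture. A call takes as long as a camera call.
- bot.masks_of(camera, thing): "region" (384x512 bool, what is visible of it) and "box" ([left, top, right, bottom] in pixels, round what is visible of it).
The state is a dict: "time": time; "q": joint angles; "joint_vel": joint speeds; "joint_torque": joint torques, N m; "tool_pos": TCP position; "tcp_rot": TCP orientation; "wrist_force": force on the tool from outside, world axes, zero at the start; "torque": the same for the moment, N m; "width": opening from 0.0 (shut) to 1.0 (fully open).
Only numpy, scipy, OpenCV 4.12 (cv2) and the standard library are available. Lean on these libraries where they do the work, as an engineer would, in place of code of your own. Each camera call takes 0.05 s, during which the arm holds its last target. There are 200 camera calls.

## Task

Finish the pile of wedge-shaped ingots on the firebrick board: lay the blue-ended ingot on the plain one, lengthwise but turned end for end (thick over thin) so that layer comes out level; then lay the yellow-ended ingot from the sloping rack squarely crosswise on top, and last the red-ended ingot along the yellow one, again end for end, so the pile ends level. Centre each on the one below and set it down gently without dropping it, leave the plain ingot where it lies, and do not knock anything else on the bench about.

Things in the scene. Friction and masses are not known exactly. Their poses are not given: they have to be found in the camera images.
- board: fixed square firebrick board, 150 x 150 x 25 mm (terracotta, dark tray edge), on which the pile stands; origin at the centre of its underside, z up, top 25 mm above the origin
- plain: unpainted cast aluminium wedge ingot, 120 mm long (x), 44 mm wide (y; sides flat, parallel), 36 mm thick at one end, 18 at the other. Both broad faces slope 4.3 degrees from the middle plane, so it can lie on either. Origin at its middle, 13.5 mm from each broad face; x points to the thick end, z square to the middle plane. Lies on the board on a broad face: its top rises 8.6 degrees to the thick end.
- blue: Cast aluminium wedge ingot like plain: same size and axes, about 0.4 kg. Thick end painted blue (last 28 mm). Starts lying flat on the bench on one broad face.
- yellow: Cast aluminium wedge ingot like plain: same size and axes, about 0.4 kg. Thick end painted yellow. Starts on the sloping rack: length level, one broad face on the rails, so it is rolled 32 degrees about its length, its upper broad face looking up and away from the robot.
- red: Cast aluminium wedge ingot like plain: same size and axes, about 0.4 kg. Thick end painted red. Starts lying flat on the bench on one broad face.
- rack: fixed dark steel rack: two rails 66 mm long, 20 wide, centres 94 mm apart along its y, sloping 32 degrees down towards its +x (roughly away from the robot), with a 14 mm stop at each lower end. The yellow ingot bridges them, lower long side by the stops, its middle 88 mm above the bench; a 74 mm opening between the rails leaves room for fingers. Origin on the bench below the ingot's middle, z up
- plain_thick (a point): point on the middle plane at the thick end of the plain ingot, 60 mm from its origin along its x
- blue_thick (a point): point on the middle plane at the thick end of the blue ingot, 60 mm from its origin along its x
- yellow_thick (a point): point on the middle plane at the thick end of the yellow ingot, 60 mm from its origin along its x
- red_thick (a point): point on the middle plane at the thick end of the red ingot, 60 mm from its origin along its x
- ring_drum: pale grey-green stepped round drum, 160 mm across its foot, 100 mm tall; origin at the centre of its underside. Bystander.
- beaker: open glass beaker, 84 mm across, 85 mm tall; origin at the centre of its underside. Bystander.
- flask: orange drinking bottle with a black cap, 72 mm across, 200 mm tall; origin at the centre of its underside. Bystander.
- brush: bench brush lying flat, about 200 mm long; origin near its middle, on the bench, x along it towards the bristles. Bystander.
- red_tube: red tube standing on end, 24 mm across, 75 mm tall; origin at the centre of its underside. Bystander.
- dish: round steel dish, 90 mm across, 30 mm tall; origin at the centre of its underside. Bystander.
- bench_block: dark wooden block, 110 x 70 x 45 mm; origin at the centre of its underside. Bystander.
- hammer: hammer lying flat, handle along x; origin on the bench. Bystander.

How it is judged:
By the outcome, as a careful person would: the job done as asked, in the order asked, and still so for the second after the job is handed in, with the robot touching nothing.
It also fails if it takes over 64 s, if anything falls off the work surface, if the arm or the gripper's body presses on something with over 40 N, if the wrist force passes 120 N, or if a joint passes its speed limit or range.

## Working session

There is one attempt and no reset: what is moved stays moved. The work goes in short steps, Python scripts to look and compute and a shell command to move; the robot and the scene stay as the last step left them, time stands still between calls to the robot, and variables do not carry over. Pictures are saved under pics/ and viewed, about 8 in all and at most 12, crops included, and the job is handed in when it is done.

```bash
ls; mkdir -p pics
cat > look.py <<'E'
import numpy as np, cv2
from workcell import bot
from scipy.spatial.transform import Rotation as R
def cloud(cam, pic_depth=None):
    cal=bot.get_calibration(cam); img,d=pic_depth if pic_depth else bot.read_camera(cam)
    K=np.array(cal["intrinsics"]);D=np.array(cal["distortion"]);V=np.array(cal["view"])
    v,u=np.mgrid[:384,:512]
    n=cv2.undistortPoints(np.stack([u,v],-1).reshape(-1,1,2).astype(np.float64),K,D).reshape(384,512,2)
    P=np.dstack([n*d[...,None],d])
    W=(P-V[:3,3])@V[:3,:3]
    W[d==0]=np.nan
    return img,W
E
python3 - <<'E'
from look import *
print(bot.read_state())
ims=[]
for c in ["scene","top"]:
    img,W=cloud(c); ims.append(img); np.save(f"/tmp/{c}.npy",W); cv2.imwrite(f"/tmp/{c}.png",img)
    print(c,np.linalg.inv(np.array(bot.get_calibration(c)["view"]))[:3,3])
    for t in ["plain","blue","yellow","red","board","rack","ring_drum","beaker","flask","brush","red_tube","dish","bench_block","hammer"]:
        for m in bot.masks_of(c,t)[:2]:
            r=m["region"]; P=W[r]; 
            print(c,t,round(m["p"],2),[int(b) for b in m["box"]],np.round(np.nanmedian(P,0),3),"max z",np.round(np.nanpercentile(P[:,2],98),3)) if r.any() else 0
cv2.imwrite("pics/a.png",cv2.resize(np.vstack(ims),None,fx=.78,fy=.78))
cv2.imwrite("pics/scene.png",cv2.resize(ims[0],(800,600)));cv2.imwrite("pics/top.png",cv2.resize(ims[1],(800,600)))
E
```

```text
pics
{'time': 0.0, 'q': array([ 1.09210344e+00,  2.64793845e-01,  1.60540575e+00, -2.01073837e-05,
        1.27369023e+00, -3.69223324e-02]), 'joint_vel': array([-6.70348045e-05, -5.91166585e-04,  6.61171268e-04, -2.41863993e-04,
       -3.16211166e-04, -1.99352890e-03]), 'joint_torque': array([ 1.88696422e-04, -5.15109873e+01, -3.67322695e+01, -9.68697327e-05,
        1.26887381e-02, -1.33928367e-06]), 'tool_pos': array([0.28826792, 0.60952554, 0.22991746]), 'tcp_rot': array([-0.68816873, -3.06471093,  0.00349619]), 'wrist_force': array([1.08298706, 0.46394372, 0.58714384]), 'torque': array([ 0.01767416, -0.00226495,  0.0377455 ]), 'width': 1.0030522339607753}
scene [1.09847753 0.58629935 0.88491054]
scene plain 0.96 [223, 205, 249, 246] [ 0.6   -0.009  0.05 ] max z 0.061
scene blue 0.7 [159, 167, 194, 187] [ 0.578 -0.313  0.024] max z 0.036
scene yellow 0.61 [312, 225, 358, 249] [0.483 0.227 0.099] max z 0.115
scene red 0.93 [263, 270, 305, 322] [0.661 0.227 0.025] max z 0.037
scene red 0.51 [220, 205, 249, 244] [ 0.599 -0.01   0.05 ] max z 0.061
scene board 0.8 [199, 203, 278, 262
[... 1784 characters left out ...]
eaker 0.69 [224, 126, 230, 133] [0.735 0.094 0.07 ] max z 0.078
top beaker 0.61 [321, 129, 344, 155] [ 0.705 -0.283  0.038] max z 0.088
top flask 0.58 [177, 144, 210, 164] [0.65  0.218 0.027] max z 0.038
top brush 0.57 [232, 209, 280, 223] [0.427 0.    0.019] max z 0.025
top dish 0.95 [121, 162, 139, 186] [0.57  0.453 0.015] max z 0.034
top dish 0.39 [241, 159, 274, 183] [ 0.582 -0.029  0.051] max z 0.062
top bench_block 0.86 [335, 223, 367, 257] [ 0.348 -0.359  0.045] max z 0.051
top bench_block 0.35 [347, 131, 378, 162] [ 0.673 -0.376  0.132] max z 0.203
top hammer 0.66 [230, 211, 284, 219] [0.427 0.003 0.018] max z 0.025
top hammer 0.65 [120, 211, 176, 277] [0.321 0.375 0.023] max z 0.031
```

View pics/scene.png

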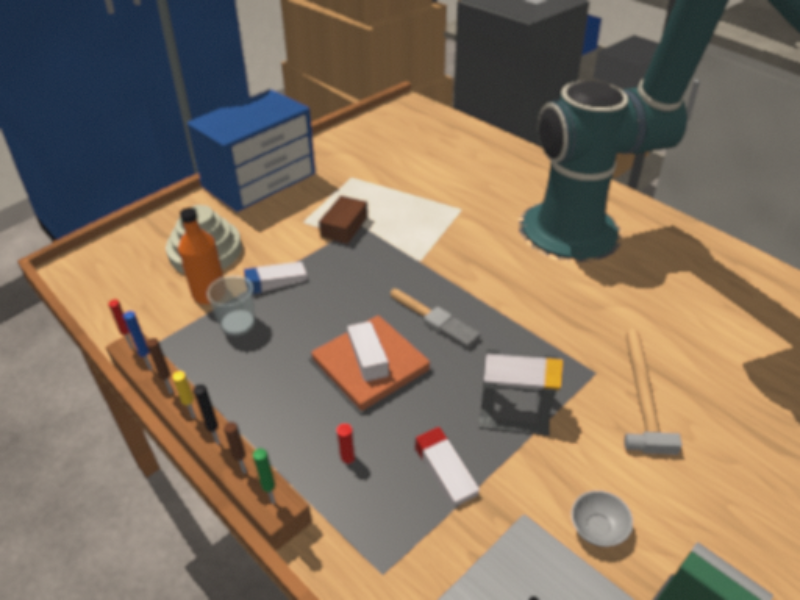

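View pics/top.png

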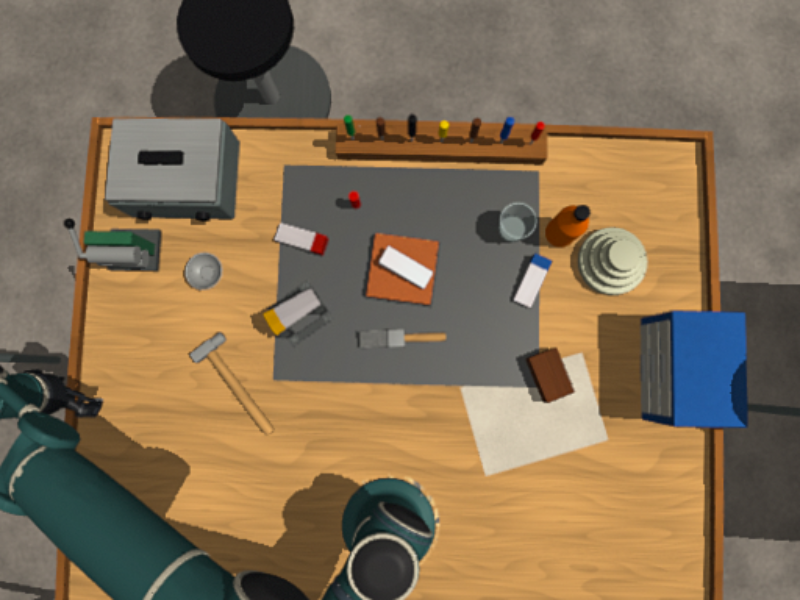

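The pictures show the board with the plain ingot at about (390,265) in the top view. Red is at (300,238), yellow on its rack at (295,312) and blue at (532,280). The way between them looks clear.

```bash
cat >> look.py <<'E'
def pose():
    s=bot.read_state(); return np.array(s["tool_pos"]),R.from_rotvec(s["tcp_rot"]),s
def down(yaw_y, tilt=None):
    """tool down, jaw axis y at world yaw (deg); tilt: extra world rotvec (deg)"""
    a=np.radians(yaw_y); y=np.array([np.cos(a),np.sin(a),0]); z=np.array([0,0,-1.])
    r=R.from_matrix(np.column_stack([np.cross(y,z),y,z]))
    return r if tilt is None else R.from_rotvec(np.radians(tilt))*r
def plan(p,r):
    p0,r0,s=pose(); d=r0.inv().apply(np.array(p)-p0); t=np.degrees((r0.inv()*r).as_rotvec())
    print("move dxyz",np.round(d,4),"axyz",np.round(t,2),"rows>=",np.ceil(max(np.linalg.norm(d)/.0625,np.linalg.norm(t)/10.7)))
def show():
    p,r,s=pose(); print("t",round(s["time"],2),"p",np.round(p,4),"zaxis",np.round(r.apply([0,0,1]),3),"yawy",np.round(np.degrees(np.arctan2(*r.apply([0,1,0])[1::-1])),2),"q",np.round(s["q"],2),"F",np.round(s["wrist_force"],1),"w",round(s["width"],3))
E
python3 - <<'E'
from look import *
p,r,s=pose(); V=np.array(bot.get_calibration("wrist")["view"]); Ci=np.linalg.inv(V)
print("K",np.round(bot.get_calibration("wrist")["intrinsics"],0).tolist()); print("cam in tool",np.round(r.inv().apply(Ci[:3,3]-p),3)); print("cam axes in tool\n",np.round(r.as_matrix().T@Ci[:3,:3],3))
show()
plan([.5,.19,.38],down(40)); plan([.5,.19,.38],down(90))
# rough fits with scene+top
for c in ["scene","top"]:
    W=np.load(f"/tmp/{c}.npy")
    for n,(x,y),z in [("blue",(.57,-.318),(.012,.05)),("plain",(.59,-.02),(.037,.08)),("red",(.655,.222),(.012,.05)),("yellow",(.478,.225),(.07,.14))]:
        m=(np.hypot(W[...,0]-x,W[...,1]-y)<.085)&(W[...,2]>z[0])&(W[...,2]<z[1])
        P=W[m]; rc=cv2.minAreaRect(P[:,:2].astype(np.float32)*1000); A=np.c_[P[:,:2],np.ones(len(P))]; g=np.linalg.lstsq(A,P[:,2],rcond=None)[0]
        print(c,n,len(P),np.round(rc[0],0),np.round(rc[1],0),round(rc[2],1),"grad",np.round(g[:2],2))
E
```

```text
K [[287.0, 0.0, 264.0], [0.0, 287.0, 189.0], [0.0, 0.0, 1.0]]
cam in tool [ 0.081 -0.001 -0.143]
cam axes in tool
 [[ 0.001 -0.95  -0.312]
 [ 1.     0.001  0.   ]
 [ 0.    -0.312  0.95 ]]
t 1.5 p [0.2886 0.6102 0.2313] zaxis [-0. -0. -1.] yawy 64.69 q [ 1.09  0.26  1.6   0.    1.27 -0.04] F [0.6 0.3 0.4] w 1.0
move dxyz [-0.3707 -0.2894 -0.1487] axyz [-0.   -0.   24.69] rows>= 8.0
move dxyz [-0.3707 -0.2894 -0.1487] axyz [ -0.    -0.   -25.31] rows>= 8.0
scene blue 445 [ 571. -318.] [ 49. 119.] 67.6 grad [ 0.06 -0.19]
scene plain 570 [589. -25.] [123.  45.] 62.3 grad [-0.    0.09]
scene red 965 [656. 226.] [122.  47.] 74.2 grad [-0.12 -0.11]
scene yellow 1040 [475. 219.] [ 70. 119.] 37.3 grad [-0.44 -0.16]
top blue 408 [ 567. -322.] [ 45. 119.] 66.9 grad [ 0.13 -0.08]
top plain 411 [585. -28.] [119.  45.] 62.0 grad [0.09 0.11]
top red 398 [653. 223.] [122.  46.] 73.4 grad [ 0.01 -0.13]
top yellow 534 [474. 218.] [ 68. 121.] 37.0 grad [-0.08  0.06]
```

```bash
python3 -m inch '[{"dx":-0.04,"dy":-0.034,"dz":-0.05},{"dx":-0.396,"dy":-0.344,"dz":-0.09,"az":-25.3},{"dx":-0.396,"dy":-0.344,"dz":-0.09,"az":-25.3},{"dx":-0.396,"dy":-0.344,"dz":-0.09,"az":-25.3},{"dx":-0.396,"dy":-0.344,"dz":-0.09,"az":-25.3},{"dx":-0.396,"dy":-0.344,"dz":-0.09,"az":-25.3},{"dx":-0.396,"dy":-0.344,"dz":-0.09,"az":-25.3},{"dx":-0.396,"dy":-0.344,"dz":-0.09,"az":-25.3},{"dx":-0.396,"dy":-0.344,"dz":-0.09,"az":-25.3},{"dx":-0.396,"dy":-0.344,"dz":-0.09,"az":-25.3},{"dx":-0.396,"dy":-0.344,"dz":-0.09,"az":-25.3},{"dx":-0.396,"dy":-0.344,"dz":-0.09,"az":-25.3}]' 60
cat >> look.py <<'E'
def ingot(W,xy,z,name="",rad=.085):
    """in-plane fit of the top face, robust; returns midpoint of top face, gradient, yaw"""
    m=(np.hypot(W[...,0]-xy[0],W[...,1]-xy[1])<rad)&(W[...,2]>z[0])&(W[...,2]<z[1])
    P=W[m]; k=np.ones(len(P),bool)
    rng=np.random.default_rng(0); best=0
    for _ in range(200):
        a=P[rng.choice(len(P),3,replace=False)]; n=np.cross(a[1]-a[0],a[2]-a[0]); l=np.linalg.norm(n)
        if l<1e-5 or abs(n[2])<.7*l: continue
        e=abs((P-a[0])@n/l)<.003
        if e.sum()>best: best=e.sum();k=e
    Q=P[k]; c=Q.mean(0); n=np.linalg.svd(Q-c,full_matrices=False)[2][2]; n*=np.sign(n[2])
    k=abs((P-c)@n)<.004; Q=P[k]
    ex=np.cross([0,1.,0],n); ex/=np.linalg.norm(ex); ey=np.cross(n,ex)
    rc=cv2.minAreaRect((np.c_[(Q-c)@ex,(Q-c)@ey]*1000).astype(np.float32))
    b=cv2.boxPoints(rc)/1000; s=[b[1]-b[0],b[2]-b[1]]; L=max(s,key=np.linalg.norm); L=L/np.linalg.norm(L)
    Ld=L[0]*ex+L[1]*ey; mid=c+(ex*rc[0][0]+ey*rc[0][1])/1000
    if Ld@[0,0,1]<0: Ld=-Ld
    print(name,len(Q),"mid",np.round(mid*1000,1),"size",np.round(sorted(rc[1]),1),"uphill dir",np.round(Ld,3),"yaw",round(np.degrees(np.arctan2(Ld[1],Ld[0])),1),"normal",np.round(n,3))
    return mid,Ld,n
E
python3 - <<'E'
from look import *
show(); img,W=cloud("wrist"); cv2.imwrite("pics/w1.png",cv2.resize(img,(800,600)))
ingot(W,(.587,-.026),(.033,.08),"plain");ingot(W,(.654,.224),(.012,.05),"red");ingot(W,(.475,.219),(.06,.14),"yellow")
m=(abs(W[...,0]-.9)<.5)&(W[...,2]<.01)&(W[...,2]>-.02); print("bench z",np.nanmedian(W[...,2][m]))
for c in ["scene","top"]:
    W=np.load(f"/tmp/{c}.npy"); 
    for a in [((.57,-.32),(.012,.05),"blue"),((.587,-.026),(.033,.08),"plain"),((.654,.224),(.012,.05),"red"),((.475,.219),(.06,.14),"yellow")]: ingot(W,*a)
plan([.52,-.30,.32],down(90))
E
```

```text
t 1.5 p [0.2886 0.6102 0.2313] zaxis [-0. -0. -1.] yawy 64.69 q [ 1.09  0.26  1.6   0.    1.27 -0.04] F [0.6 0.3 0.4] w 1.0invalid input at $[0]: expected keys dx, dy, dz, ax, ay, az, fingers
Traceback (most recent call last):
  File "look.py", line 31, in ingot
    a=P[rng.choice(len(P),3,replace=False)]; n=np.cross(a[1]-a[0],a[2]-a[0]); l=np.linalg.norm(n)
        ~~~~~~~~~~^^^^^^^^^^^^^^^^^^^^^^^^
  File "numpy/random/_generator.pyx", line 864, in numpy.random._generator.Generator.choice
ValueError: a must be a positive integer unless no samples are taken
```

View pics/w1.png

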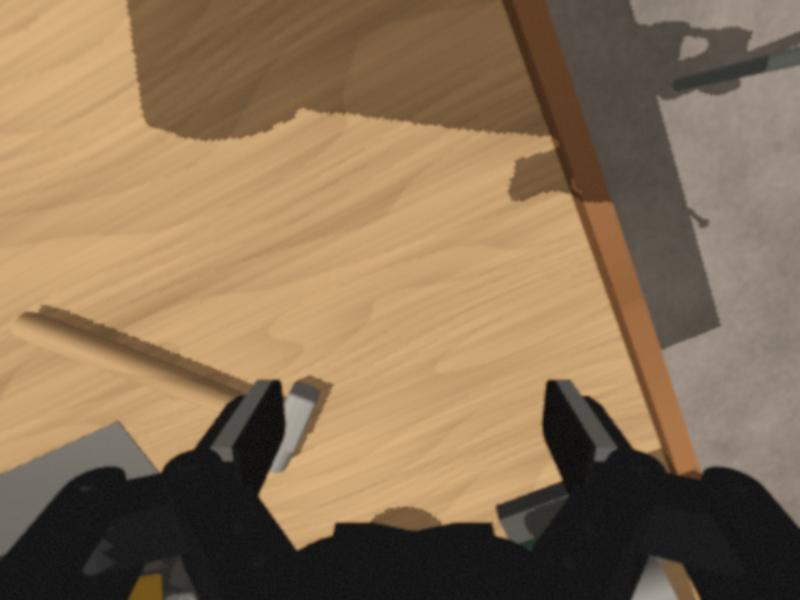

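The wrist camera looks ahead of the fingers, and the gripper hides the bottom of the picture. I'll resend the move with all the keys.

```bash
python3 -m inch '[{"dx":-0.04,"dy":-0.025,"dz":-0.05,"ax":0,"ay":0,"az":0,"fingers":1},{"dx":-0.49,"dy":-0.31,"dz":-0.09,"ax":0,"ay":0,"az":-25.3,"fingers":1},{"dx":-0.49,"dy":-0.31,"dz":-0.09,"ax":0,"ay":0,"az":-25.3,"fingers":1},{"dx":-0.49,"dy":-0.31,"dz":-0.09,"ax":0,"ay":0,"az":-25.3,"fingers":1},{"dx":-0.49,"dy":-0.31,"dz":-0.09,"ax":0,"ay":0,"az":-25.3,"fingers":1},{"dx":-0.49,"dy":-0.31,"dz":-0.09,"ax":0,"ay":0,"az":-25.3,"fingers":1},{"dx":-0.49,"dy":-0.31,"dz":-0.09,"ax":0,"ay":0,"az":-25.3,"fingers":1},{"dx":-0.49,"dy":-0.31,"dz":-0.09,"ax":0,"ay":0,"az":-25.3,"fingers":1},{"dx":-0.49,"dy":-0.31,"dz":-0.09,"ax":0,"ay":0,"az":-25.3,"fingers":1},{"dx":-0.49,"dy":-0.31,"dz":-0.09,"ax":0,"ay":0,"az":-25.3,"fingers":1},{"dx":-0.49,"dy":-0.31,"dz":-0.09,"ax":0,"ay":0,"az":-25.3,"fingers":1},{"dx":-0.49,"dy":-0.31,"dz":-0.09,"ax":0,"ay":0,"az":-25.3,"fingers":1}]' 60
python3 - <<'E'
from look import *
show(); img,W=cloud("wrist"); cv2.imwrite("pics/w1.png",cv2.resize(img,(800,600))); np.save("/tmp/w1.npy",W)
def t(W,*a):
    try: ingot(W,*a)
    except Exception as e: print(a[2],e)
t(W,(.587,-.026),(.033,.08),"plain");t(W,(.654,.224),(.012,.05),"red");t(W,(.475,.219),(.06,.14),"yellow")
m=(W[...,2]<.015)&(W[...,2]>-.02); print("bench z",np.nanmedian(W[...,2][m]))
for c in ["scene","top"]:
    W=np.load(f"/tmp/{c}.npy"); 
    for a in [((.57,-.32),(.012,.05),"blue"),((.587,-.026),(.033,.08),"plain"),((.654,.224),(.012,.05),"red"),((.475,.219),(.06,.14),"yellow")]: t(W,*a)
plan([.62,-.28,.30],down(90))
E
```

```text
time: 3.05
tool_pos: [0.5987, 0.1206, 0.3211]
tcp_rot: [-0.001, -3.141, -0.001]
wrist_force: [-0.5, 0.6, 0.0]
width: 0.997
t 3.05 p [0.5987 0.1206 0.3211] zaxis [-0.001  0.    -1.   ] yawy 89.96 q [ 0.16  0.1   1.63  0.    1.41 -1.41] F [-0.5  0.6  0. ] w 0.997
plain 2454 mid [585.6 -25.3  51.8] size [ 44.9 121.4] uphill dir [0.462 0.875 0.147] yaw 62.2 normal [-0.082 -0.123  0.989]
red 1894 mid [653.9 226.9  26.9] size [ 44.9 121.9] uphill dir [-0.279 -0.949  0.151] yaw -106.4 normal [0.036 0.146 0.989]
yellow 3681 mid [482.1 226.7  99.2] size [ 47.9 121.9] uphill dir [-0.544  0.827  0.141] yaw 123.3 normal [0.496 0.181 0.849]
bench z 0.0009860606894976913
blue 346 mid [ 569.9 -318.4   27.1] size [ 48. 119.] uphill dir [ 0.913 -0.379  0.147] yaw -22.6 normal [-0.136  0.056  0.989]
plain 461 mid [588.7 -25.9  51.7] size [ 44.7 124. ] uphill dir [0.473 0.868 0.151] yaw 61.4 normal [-0.082 -0.127  0.989]
red 875 mid [656.  226.2  27.4] size [ 46.3 123.5] uphill dir [-0.275 -0.95   0.147] yaw -106.1 normal [0.052 0.138 0.989]
yellow 865 mid [486.3 227.2  98.1] size [ 51.8 120.2] uphill dir [-0.518  0.845  0.129] yaw 121.5 normal [0.512 0.186 0.839]
blue 325 mid [ 566.3 -321.3   26.5] size [ 44.6 119.2] uphill dir [ 0.905 -0.395  0.158] yaw -23.6 normal [-0.134  0.089  0.987]
plain 328 mid [585.3 -28.6  51.1] size [ 44.3 119.6] uphill dir [0.447 0.883 0.143] yaw 63.2 normal [-0.039 -0.14   0.989]
red 308 mid [653.1 223.7  26.9] size [ 45.3 123.2] uphill dir [-0.271 -0.953  0.138] yaw -105.9 normal [0.016 0.139 0.99 ]
yellow 323 mid [483.4 224.5  99.5] size [ 50.9 119.7] uphill dir [-0.538  0.831  0.144] yaw 122.9 normal [0.506 0.181 0.843]
move dxyz [-0.0214 -0.4012  0.0209] axyz [ 0.02 -0.04  0.02] rows>= 7.0
```

View pics/w1.png

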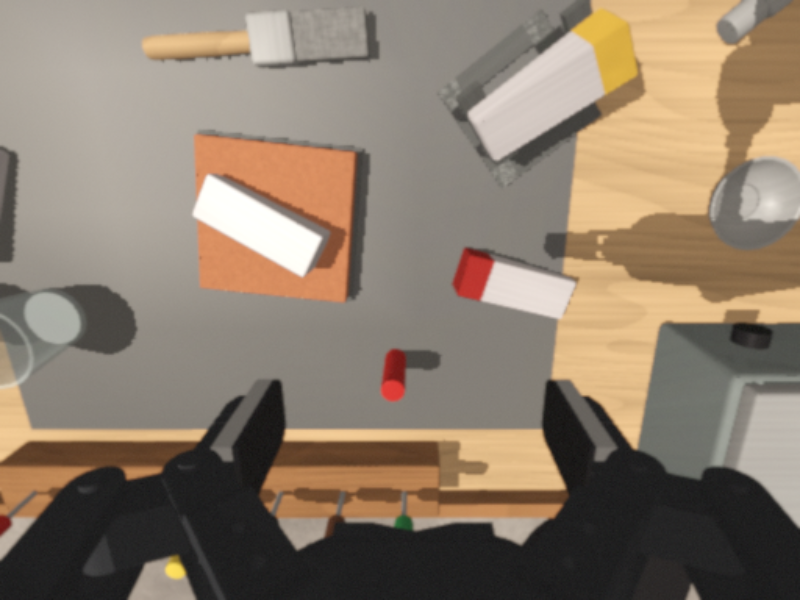

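The picture matches the fits: plain is at about (262,225), red at (515,285) and yellow at (555,90). I'll go and hover over blue.

```bash
python3 -m inch '[{"dx":0.032,"dy":-0.438,"dz":0.08,"ax":0,"ay":0,"az":23,"fingers":1},{"dx":0.032,"dy":-0.438,"dz":0.08,"ax":0,"ay":0,"az":23,"fingers":1},{"dx":0.032,"dy":-0.438,"dz":0.08,"ax":0,"ay":0,"az":23,"fingers":1},{"dx":0.032,"dy":-0.438,"dz":0.10,"ax":0,"ay":0,"az":23,"fingers":1},{"dx":0.032,"dy":-0.438,"dz":0.12,"ax":0,"ay":0,"az":23,"fingers":1},{"dx":0.032,"dy":-0.438,"dz":0.12,"ax":0,"ay":0,"az":23,"fingers":1},{"dx":0.032,"dy":-0.438,"dz":0.12,"ax":0,"ay":0,"az":23,"fingers":1},{"dx":0.032,"dy":-0.438,"dz":0.12,"ax":0,"ay":0,"az":23,"fingers":1},{"dx":0.032,"dy":-0.438,"dz":0.12,"ax":0,"ay":0,"az":23,"fingers":1},{"dx":0.032,"dy":-0.438,"dz":0.12,"ax":0,"ay":0,"az":23,"fingers":1}]' 60
python3 - <<'E'
from look import *
show(); img,W=cloud("wrist")
m,L,n=ingot(W,(.567,-.318),(.012,.05),"blue")
y=np.degrees(np.arctan2(L[1],L[0])); plan([m[0],m[1],.0],down(y+90))
E
```

```text
time: 4.35
tool_pos: [0.5675, -0.3149, 0.2018]
tcp_rot: [0.623, 3.079, 0.001]
wrist_force: [0.4, 0.3, 0.2]
width: 1.001
t 4.35 p [ 0.5675 -0.3149  0.2018] zaxis [ 0.001  0.001 -1.   ] yawy 67.12 q [-0.55  0.23  1.7   0.    1.21 -1.72] F [0.4 0.3 0.2] w 1.001
blue 4012 mid [ 566.3 -319.9   26.9] size [ 44.  119.6] uphill dir [ 0.91  -0.384  0.153] yaw -22.9 normal [-0.14   0.06   0.988]
move dxyz [-0.0006 -0.0052  0.2021] axyz [0.03 0.04 0.03] rows>= 4.0
```

```bash
python3 -m inch '[{"dx":-0.001,"dy":-0.005,"dz":0.06,"ax":0,"ay":0,"az":0,"fingers":1},{"dx":-0.001,"dy":-0.005,"dz":0.12,"ax":0,"ay":0,"az":0,"fingers":1},{"dx":-0.001,"dy":-0.005,"dz":0.16,"ax":0,"ay":0,"az":0,"fingers":1},{"dx":-0.001,"dy":-0.005,"dz":0.185,"ax":0,"ay":0,"az":0,"fingers":1},{"dx":-0.001,"dy":-0.005,"dz":0.2,"ax":0,"ay":0,"az":0,"fingers":1},{"dx":-0.001,"dy":-0.005,"dz":0.2,"ax":0,"ay":0,"az":0,"fingers":0.3},{"dx":-0.001,"dy":-0.005,"dz":0.2,"ax":0,"ay":0,"az":0,"fingers":-1},{"dx":-0.001,"dy":-0.005,"dz":0.2,"ax":0,"ay":0,"az":0,"fingers":-1},{"dx":-0.001,"dy":-0.005,"dz":0.2,"ax":0,"ay":0,"az":0,"fingers":-1},{"dx":-0.001,"dy":-0.005,"dz":0.2,"ax":0,"ay":0,"az":0,"fingers":-1},{"dx":-0.001,"dy":-0.005,"dz":0.2,"ax":0,"ay":0,"az":0,"fingers":-1}]' 60
python3 - <<'E'
from look import *
show()
E
```

```text
time: 5.78
tool_pos: [0.5685, -0.3206, 0.0044]
tcp_rot: [0.622, 3.075, -0.001]
wrist_force: [0.4, 1.1, 5.3]
width: 0.501
t 5.78 p [ 0.5685 -0.3206  0.0044] zaxis [ 0.004 -0.001 -1.   ] yawy 67.13 q [-0.55  0.44  1.83  0.    0.87 -1.73] F [0.4 1.1 5.3] w 0.501
```

```bash
python3 -m inch '[{"dx":0,"dy":0,"dz":-0.02,"ax":0,"ay":0,"az":0,"fingers":-1},{"dx":0,"dy":0,"dz":-0.07,"ax":0,"ay":0,"az":0,"fingers":-1},{"dx":0,"dy":0,"dz":-0.13,"ax":0,"ay":0,"az":0,"fingers":-1},{"dx":0,"dy":0,"dz":-0.17,"ax":0,"ay":0,"az":0,"fingers":-1},{"dx":0,"dy":0,"dz":-0.17,"ax":0,"ay":0,"az":0,"fingers":-1}]' 60
cat >> look.py <<'E'
def inhand(img,W):
    """top-face mid / direction / normal of the held ingot in tool axes"""
    p,r,_=pose(); T=(W-p)@r.as_matrix()
    F=T.copy(); F[...,2]*=-1; F[...,1]*=-1   # flip so "up" is -tool z
    m,L,n=ingot(F,(0,0),(-.04,.03),"hand(x,-y,-z)",.085)
E
python3 - <<'E'
from look import *
show(); img,W=cloud("wrist"); inhand(img,W); cv2.imwrite("pics/w2.png",cv2.resize(img,(800,600)))
u=62.2;U=np.array([np.cos(np.radians(u)),np.sin(np.radians(u)),0]); a=np.cross(U,[0,0,1])*8.6
plan([.585,-.026,.16],down(u-90,a))
plan([.585,-.026,.16],down(u-90))
E
```

```text
time: 6.4
tool_pos: [0.5703, -0.3223, 0.1804]
tcp_rot: [0.62, 3.066, -0.006]
wrist_force: [0.5, -0.5, -4.2]
width: 0.5
t 6.4 p [ 0.5703 -0.3223  0.1804] zaxis [ 0.013 -0.007 -1.   ] yawy 67.12 q [-0.55  0.25  1.71  0.    1.16 -1.72] F [ 0.5 -0.5 -4.2] w 0.5
hand(x,-y,-z) 16484 mid [11.1  1.3 24.4] size [70.2 97.5] uphill dir [-0.988 -0.003  0.152] yaw -179.8 normal [ 0.152 -0.005  0.988]
move dxyz [0.0995 0.2783 0.0158] axyz [-6.74  6.92 94.77] rows>= 9.0
move dxyz [0.0995 0.2783 0.0158] axyz [ 0.39  0.38 94.93] rows>= 9.0
```

View pics/w2.png

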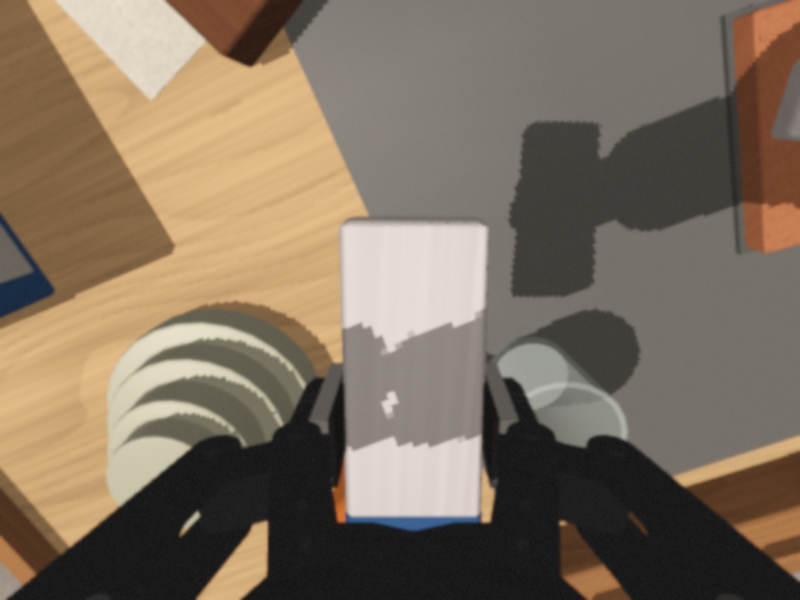

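Blue is held squarely between the pads, with its thick end toward tool −x at the bottom of the picture. I'll carry it over to plain, turned end for end and tilted.

```bash
python3 -m inch '[{"dx":0.01,"dy":0.05,"dz":0,"ax":0,"ay":0,"az":0,"fingers":-1},{"dx":0.0995,"dy":0.278,"dz":0.016,"ax":-6.74,"ay":6.92,"az":94.77,"fingers":-1},{"dx":0.0995,"dy":0.278,"dz":0.016,"ax":-6.74,"ay":6.92,"az":94.77,"fingers":-1},{"dx":0.0995,"dy":0.278,"dz":0.016,"ax":-6.74,"ay":6.92,"az":94.77,"fingers":-1},{"dx":0.0995,"dy":0.278,"dz":0.016,"ax":-6.74,"ay":6.92,"az":94.77,"fingers":-1},{"dx":0.0995,"dy":0.278,"dz":0.016,"ax":-6.74,"ay":6.92,"az":94.77,"fingers":-1},{"dx":0.0995,"dy":0.278,"dz":0.016,"ax":-6.74,"ay":6.92,"az":94.77,"fingers":-1},{"dx":0.0995,"dy":0.278,"dz":0.016,"ax":-6.74,"ay":6.92,"az":94.77,"fingers":-1},{"dx":0.0995,"dy":0.278,"dz":0.016,"ax":-6.74,"ay":6.92,"az":94.77,"fingers":-1},{"dx":0.0995,"dy":0.278,"dz":0.016,"ax":-6.74,"ay":6.92,"az":94.77,"fingers":-1},{"dx":0.0995,"dy":0.278,"dz":0.016,"ax":-6.74,"ay":6.92,"az":94.77,"fingers":-1},{"dx":0.0995,"dy":0.278,"dz":0.016,"ax":-6.74,"ay":6.92,"az":94.77,"fingers":-1},{"dx":0.0995,"dy":0.278,"dz":0.016,"ax":-6.74,"ay":6.92,"az":94.77,"fingers":-1}]' 60
cat >> look.py <<'E'
def inhand(img,W,sgn=1):
    """held ingot in tool frame: top plane z=a+b*x+c*y, thin-end x, y edges"""
    p,r,_=pose(); T=(W-p)@r.as_matrix()
    m=(T[...,0]>.012)&(T[...,0]<.075)&(abs(T[...,1])<.03)&(T[...,2]>-.045)&(T[...,2]<.0)
    P=T[m]; A=np.c_[np.ones(len(P)),P[:,:2]]; k=np.ones(len(P),bool)
    for _ in range(6):
        g=np.linalg.lstsq(A[k],P[k,2],rcond=None)[0]; e=P[:,2]-A@g; k=abs(e)<max(.002,2*np.std(e[k]) if _<3 else .002)
    Q=P[k]; s=Q[abs(Q[:,1])<.015]
    far=[s[abs(s[:,1]-c)<.0025,0].max() for c in np.arange(-.015,.016,.005)]
    rc=Q[(Q[:,0]>.02)&(Q[:,0]<.05)]
    lo=[rc[abs(rc[:,0]-c)<.002,1].min() for c in np.arange(.022,.05,.004)]; hi=[rc[abs(rc[:,0]-c)<.002,1].max() for c in np.arange(.022,.05,.004)]
    print("hand plane z0,slopes",np.round(g,4),"end x",np.round(np.median(far),4),"y edges",np.round([np.median(lo),np.median(hi)],4),"yaw",np.round(np.degrees(np.polyfit(np.arange(.022,.05,.004),(np.array(lo)+hi)/2,1)[0]),2))
E
python3 - <<'E'
from look import *
show(); img,W=cloud("wrist"); inhand(img,W); cv2.imwrite("pics/w3.png",cv2.resize(img,(800,600))); np.save("/tmp/w3.npy",W)
E
```

```text
time: 8.07
tool_pos: [0.5846, -0.0262, 0.159]
tcp_rot: [-2.617, -1.581, -0.195]
wrist_force: [-0.8, 0.3, -3.8]
width: 0.498
t 8.07 p [ 0.5846 -0.0262  0.159 ] zaxis [ 0.068  0.132 -0.989] yawy -27.71 q [-0.17  0.12  1.92  0.16  1.06  0.23] F [-0.8  0.3 -3.8] w 0.498
hand plane z0,slopes [-0.0225  0.1506  0.0011] end x 0.0588 y edges [-0.0225  0.0211] yaw 0.15
```

Run:
```python
from look import *
u=62.2;U=np.array([np.cos(np.radians(u)),np.sin(np.radians(u)),0]); Rt=down(u-90,np.cross(U,[0,0,1])*8.6)
T=np.array([.5856,-.0253,.0519])
for h in (.015,.002,0): plan(T+[0,0,h]-Rt.apply([-.0027,-.0007,.0046]),Rt)
```

```text
move dxyz [-0.0099  0.0011  0.087 ] axyz [-0.04  0.02  0.07] rows>= 2.0
move dxyz [-0.0118  0.0011  0.0998] axyz [-0.04  0.02  0.07] rows>= 2.0
move dxyz [-0.0121  0.0011  0.1018] axyz [-0.04  0.02  0.07] rows>= 2.0
```

```bash
python3 -m inch '[{"dx":-0.008,"dy":0.001,"dz":0.05,"ax":0,"ay":0,"az":0,"fingers":-1},{"dx":-0.01,"dy":0.001,"dz":0.08,"ax":0,"ay":0,"az":0,"fingers":-1},{"dx":-0.0115,"dy":0.001,"dz":0.096,"ax":0,"ay":0,"az":0,"fingers":-1},{"dx":-0.0118,"dy":0.001,"dz":0.0985,"ax":0,"ay":0,"az":0,"fingers":-1},{"dx":-0.0118,"dy":0.001,"dz":0.0985,"ax":0,"ay":0,"az":0,"fingers":-1}]' 60
python3 - <<'E'
from look import *
show()
u=62.2;U=np.array([np.cos(np.radians(u)),np.sin(np.radians(u)),0]); Rt=down(u-90,np.cross(U,[0,0,1])*8.6)
plan(np.array([.5856,-.0253,.0519])-Rt.apply([-.0027,-.0007,.0046]),Rt)
E
```

```text
time: 8.75
tool_pos: [0.5882, -0.0242, 0.0614]
tcp_rot: [-2.618, -1.582, -0.199]
wrist_force: [-0.3, 0.0, -4.2]
width: 0.505
t 8.75 p [ 0.5882 -0.0242  0.0614] zaxis [ 0.071  0.132 -0.989] yawy -27.72 q [-0.17  0.23  1.99  0.19  0.88  0.2 ] F [-0.3  0.  -4.2] w 0.505
move dxyz [-0.0009 -0.0011  0.0045] axyz [ 0.08 -0.02  0.09] rows>= 1.0
```

```bash
python3 -m inch '[{"dx":-0.001,"dy":-0.001,"dz":0.0015,"ax":0,"ay":0,"az":0,"fingers":-1},{"dx":-0.001,"dy":-0.001,"dz":0.0025,"ax":0,"ay":0,"az":0,"fingers":-1},{"dx":-0.001,"dy":-0.001,"dz":0.0035,"ax":0,"ay":0,"az":0,"fingers":-1},{"dx":-0.001,"dy":-0.001,"dz":0.004,"ax":0,"ay":0,"az":0,"fingers":-1}]' 60
python3 - <<'E'
from look import *
show()
E
```

```text
time: 9.25
tool_pos: [0.5871, -0.0241, 0.0574]
tcp_rot: [-2.618, -1.582, -0.199]
wrist_force: [-0.5, 0.6, -4.2]
width: 0.502
t 9.25 p [ 0.5871 -0.0241  0.0574] zaxis [ 0.071  0.132 -0.989] yawy -27.72 q [-0.17  0.24  1.99  0.19  0.87  0.2 ] F [-0.5  0.6 -4.2] w 0.502
```

```bash
python3 -m inch '[{"dx":0,"dy":-0.0003,"dz":0.0005,"ax":0,"ay":0,"az":0,"fingers":-1},{"dx":0,"dy":-0.0003,"dz":0.001,"ax":0,"ay":0,"az":0,"fingers":-1},{"dx":0,"dy":-0.0003,"dz":0.0015,"ax":0,"ay":0,"az":0,"fingers":-1}]' 60
python3 - <<'E'
from look import *
show()
E
```

```text
time: 9.62
tool_pos: [0.5869, -0.0237, 0.0565]
tcp_rot: [-2.618, -1.582, -0.198]
wrist_force: [-5.0, 0.2, 4.5]
width: 0.501
t 9.62 p [ 0.5869 -0.0237  0.0565] zaxis [ 0.071  0.132 -0.989] yawy -27.71 q [-0.17  0.24  2.    0.19  0.87  0.2 ] F [-5.   0.2  4.5] w 0.501
```

```bash
python3 -m inch '[{"dx":0,"dy":0,"dz":0,"ax":0,"ay":0,"az":0,"fingers":0.2},{"dx":0,"dy":0,"dz":0,"ax":0,"ay":0,"az":0,"fingers":0.5},{"dx":0,"dy":0,"dz":0,"ax":0,"ay":0,"az":0,"fingers":0.6},{"dx":0,"dy":0,"dz":-0.02,"ax":0,"ay":0,"az":0,"fingers":0.6},{"dx":0,"dy":0,"dz":-0.06,"ax":0,"ay":0,"az":0,"fingers":0.6},{"dx":0,"dy":0,"dz":-0.12,"ax":0,"ay":0,"az":0,"fingers":1},{"dx":0,"dy":0,"dz":-0.16,"ax":0,"ay":0,"az":0,"fingers":1},{"dx":0,"dy":0,"dz":-0.16,"ax":0,"ay":0,"az":0,"fingers":1},{"dx":0,"dy":0,"dz":-0.16,"ax":0,"ay":0,"az":0,"fingers":1}]' 60
python3 - <<'E'
from look import *
show(); img,W=cloud("wrist"); cv2.imwrite("pics/w4.png",cv2.resize(img,(800,600)))
ingot(W,(.583,-.03),(.066,.10),"blue placed")
# next: hover over yellow
n=np.array([.499,.181,.849]);
print(bot.get_calibration("wrist")["view"].shape)
E
```

```text
time: 10.75
tool_pos: [0.5753, -0.0449, 0.2151]
tcp_rot: [-2.618, -1.582, -0.199]
wrist_force: [-0.7, 0.7, 0.1]
width: 0.998
t 10.75 p [ 0.5753 -0.0449  0.2151] zaxis [ 0.071  0.132 -0.989] yawy -27.72 q [-0.21  0.06  1.88  0.16  1.17  0.22] F [-0.7  0.7  0.1] w 0.998
blue placed 5051 mid [584.7 -26.9  78.9] size [ 44.1 120.6] uphill dir [-0.468 -0.884  0.003] yaw -117.9 normal [0.    0.003 1.   ]
(4, 4)
```

View pics/w4.png

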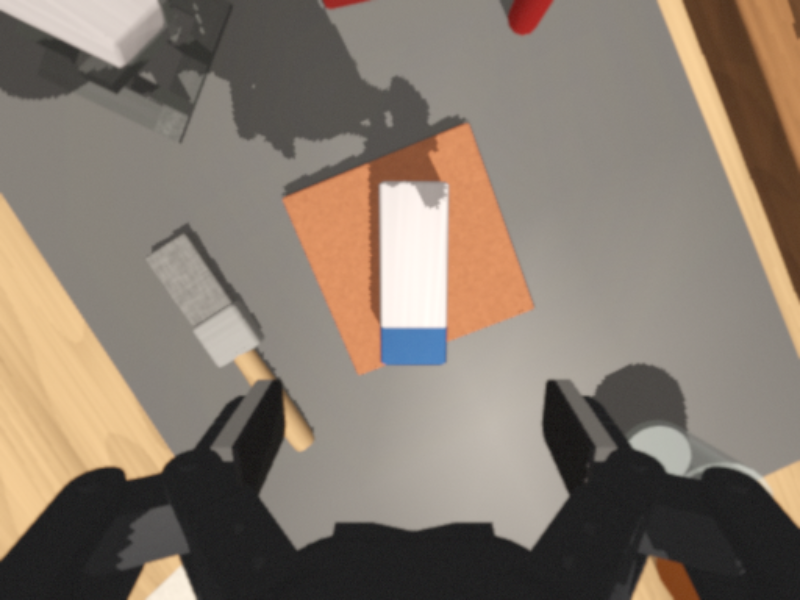

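Blue sits level (normal 0, 0.003, 1) and centred, seen at about (413,272). Next I'll hover over yellow, square to the rack.

```bash
cat >> look.py <<'E'
def rack_tool(yaw,tilt=32):
    a=np.radians(yaw); d=np.array([np.cos(a),np.sin(a),0]); t=np.radians(tilt)
    y=np.cos(t)*d-np.sin(t)*np.array([0,0,1]); z=-(np.sin(t)*d+np.cos(t)*np.array([0,0,1]))
    return R.from_matrix(np.column_stack([np.cross(y,z),y,z]))
E
python3 - <<'E'
from look import *
r=rack_tool(37.5); z=r.apply([0,0,1]); plan(np.array([.482,.227,.09])-.15*z,r); print(np.array([.482,.227,.09])-.15*z)
plan([.56,.11,.27],pose()[1])
E
```

```text
move dxyz [ 0.2671 -0.1751  0.037 ] axyz [ 33.26 -25.7  -61.42] rows>= 7.0
[0.54506198 0.27538916 0.21720721]
move dxyz [ 0.137  -0.085  -0.0361] axyz [0. 0. 0.] rows>= 3.0
```

```bash
python3 -m inch '[{"dx":0.05,"dy":-0.03,"dz":-0.015,"ax":0,"ay":0,"az":0,"fingers":1},{"dx":0.1,"dy":-0.06,"dz":-0.03,"ax":5,"ay":-4,"az":-9,"fingers":1},{"dx":0.14,"dy":-0.09,"dz":-0.03,"ax":10,"ay":-8,"az":-18.4,"fingers":1},{"dx":0.267,"dy":-0.175,"dz":0.037,"ax":33.3,"ay":-25.7,"az":-61.4,"fingers":1},{"dx":0.267,"dy":-0.175,"dz":0.037,"ax":33.3,"ay":-25.7,"az":-61.4,"fingers":1},{"dx":0.267,"dy":-0.175,"dz":0.037,"ax":33.3,"ay":-25.7,"az":-61.4,"fingers":1},{"dx":0.267,"dy":-0.175,"dz":0.037,"ax":33.3,"ay":-25.7,"az":-61.4,"fingers":1},{"dx":0.267,"dy":-0.175,"dz":0.037,"ax":33.3,"ay":-25.7,"az":-61.4,"fingers":1},{"dx":0.267,"dy":-0.175,"dz":0.037,"ax":33.3,"ay":-25.7,"az":-61.4,"fingers":1},{"dx":0.267,"dy":-0.175,"dz":0.037,"ax":33.3,"ay":-25.7,"az":-61.4,"fingers":1},{"dx":0.267,"dy":-0.175,"dz":0.037,"ax":33.3,"ay":-25.7,"az":-61.4,"fingers":1}]' 60
cat >> look.py <<'E'
def yfit(W):
    m,L,n=ingot(W,(.482,.227),(.06,.14),"yellow")
    c,s=np.cos(np.radians(8.58)),np.sin(np.radians(8.58)); l=c*L-s*n; nl=c*n+s*L
    print("l",np.round(l,3),"yaw-90",round(np.degrees(np.arctan2(l[1],l[0]))-90,2),"nl",np.round(nl,3),"roll",round(np.degrees(np.arccos(nl[2])),2),"nlyaw",round(np.degrees(np.arctan2(nl[1],nl[0])),2))
    return m
E
python3 - <<'E'
from look import *
show(); img,W=cloud("wrist"); np.save("/tmp/w5.npy",W); cv2.imwrite("pics/w5.png",cv2.resize(img,(800,600))); m=yfit(W)
p,r,_=pose(); print("in tool",np.round(r.inv().apply(m-p),4))
E
```

```text
time: 12.18
tool_pos: [0.5452, 0.2745, 0.2177]
tcp_rot: [-1.245, -2.515, 0.72]
wrist_force: [0.3, -0.0, 0.4]
width: 0.997
t 12.18 p [0.5452 0.2745 0.2177] zaxis [-0.421 -0.321 -0.848] yawy 37.33 q [ 0.48  0.52  1.37 -0.09  1.79 -0.17] F [ 0.3 -0.   0.4] w 0.997
yellow 4664 mid [485.2 228.8  97.1] size [ 51.9 120.7] uphill dir [-0.531  0.837  0.135] yaw 122.4 normal [0.519 0.196 0.832]
l [-0.603  0.798  0.009] yaw-90 37.06 nl [0.434 0.318 0.843] roll 32.54 nlyaw 36.26
in tool [ 0.0002 -0.      0.1425]
```

View pics/w5.png

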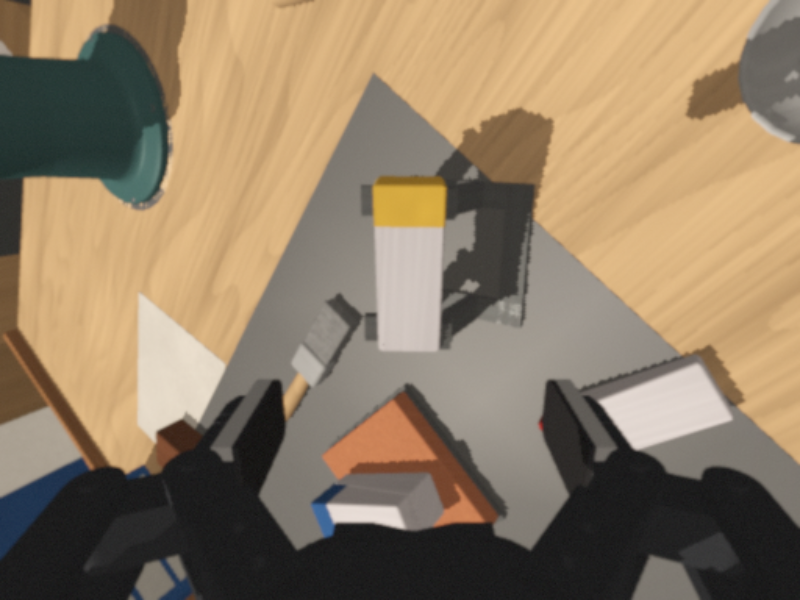

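Yellow is square in the tool view, centred on column 410. The stops widen the fit, so I'll refit using only the bright pixels.

Run:
```python
from look import *
img=cv2.resize(cv2.imread("pics/w5.png"),(512,384),interpolation=cv2.INTER_AREA); W=np.load("/tmp/w5.npy"); p,r,_=pose()
T=(W-p)@r.as_matrix(); v=img.max(2)
m=(v>150)&(abs(T[...,0])<.075)&(abs(T[...,1])<.04)&(T[...,2]>.12)&(T[...,2]<.17)
P=T[m]; print(m.sum()); rc=cv2.minAreaRect((P[:,:2]*1000).astype(np.float32)); print(rc)
A=np.c_[np.ones(len(P)),P[:,:2]]; print(np.linalg.lstsq(A,P[:,2],rcond=None)[0])
for x in np.arange(-.05,.055,.02):
    s=P[abs(P[:,0]-x)<.004]; print(round(x,2),np.round(np.percentile(s[:,1],[1,99]),4))
```

```text
4554
((0.6701087951660156, -4.972053527832031), (47.2581901550293, 119.07542419433594), 89.23934173583984)
[ 0.14241492 -0.1557752  -0.0159612 ]
-0.05 [-0.0258  0.0164]
-0.03 [-0.0251  0.017 ]
-0.01 [-0.0254  0.0164]
0.01 [-0.0247  0.0179]
0.03 [-0.0249  0.0174]
0.05 [-0.0288  0.0176]
```

```bash
python3 -m inch '[{"dx":0.0005,"dy":-0.004,"dz":0.05,"ax":0,"ay":0,"az":0.7,"fingers":1},{"dx":0.0005,"dy":-0.004,"dz":0.1,"ax":0,"ay":0,"az":0.7,"fingers":1},{"dx":0.0005,"dy":-0.004,"dz":0.14,"ax":0,"ay":0,"az":0.7,"fingers":1},{"dx":0.0005,"dy":-0.004,"dz":0.16,"ax":0,"ay":0,"az":0.7,"fingers":1},{"dx":0.0005,"dy":-0.004,"dz":0.165,"ax":0,"ay":0,"az":0.7,"fingers":1},{"dx":0.0005,"dy":-0.004,"dz":0.165,"ax":0,"ay":0,"az":0.7,"fingers":0.4},{"dx":0.0005,"dy":-0.004,"dz":0.165,"ax":0,"ay":0,"az":0.7,"fingers":0.1}]' 60
python3 - <<'E'
from look import *
show()
E
```

```text
time: 13.1
tool_pos: [0.4746, 0.2207, 0.0815]
tcp_rot: [-1.263, -2.512, 0.719]
wrist_force: [0.4, -0.6, 1.2]
width: 0.604
t 13.1 p [0.4746 0.2207 0.0815] zaxis [-0.418 -0.32  -0.85 ] yawy 36.5 q [ 0.46  0.49  1.69 -0.1   1.5  -0.15] F [ 0.4 -0.6  1.2] w 0.604
```

```bash
python3 -m inch '[{"dx":0,"dy":0,"dz":0,"ax":0,"ay":0,"az":0,"fingers":-1},{"dx":0,"dy":0,"dz":0,"ax":0,"ay":0,"az":0,"fingers":-1},{"dx":0,"dy":0,"dz":0,"ax":0,"ay":0,"az":0,"fingers":-1},{"dx":0,"dy":0,"dz":0,"ax":0,"ay":0,"az":0,"fingers":-1}]' 60
python3 - <<'E'
from look import *
show()
E
```

```text
time: 13.6
tool_pos: [0.475, 0.2211, 0.0819]
tcp_rot: [-1.263, -2.513, 0.718]
wrist_force: [1.0, 1.2, 2.6]
width: 0.5
t 13.6 p [0.475  0.2211 0.0819] zaxis [-0.417 -0.319 -0.851] yawy 36.5 q [ 0.46  0.49  1.69 -0.1   1.5  -0.15] F [1.  1.2 2.6] w 0.5
```

```bash
python3 -m inch '[{"dx":0,"dy":0,"dz":-0.015,"ax":0,"ay":0,"az":0,"fingers":-1},{"dx":0,"dy":0,"dz":-0.04,"ax":0,"ay":0,"az":0,"fingers":-1},{"dx":0,"dy":0,"dz":-0.09,"ax":0,"ay":0,"az":0,"fingers":-1},{"dx":0,"dy":0,"dz":-0.14,"ax":0,"ay":0,"az":0,"fingers":-1},{"dx":0,"dy":0,"dz":-0.15,"ax":0,"ay":0,"az":0,"fingers":-1},{"dx":0,"dy":0,"dz":-0.15,"ax":0,"ay":0,"az":0,"fingers":-1}]' 60
python3 - <<'E'
from look import *
show(); plan([.585,-.026,.20],down(62.1)); plan([.585,.12,.22],down(50))
E
```

```text
time: 14.35
tool_pos: [0.5377, 0.2691, 0.209]
tcp_rot: [-1.263, -2.513, 0.718]
wrist_force: [0.2, 0.0, -4.7]
width: 0.5
t 14.35 p [0.5377 0.2691 0.209 ] zaxis [-0.417 -0.319 -0.851] yawy 36.5 q [ 0.48  0.51  1.41 -0.09  1.77 -0.16] F [ 0.2  0.  -4.7] w 0.5
move dxyz [-0.2646 -0.1123  0.0822] axyz [-31.23  -6.6  -24.8 ] rows>= 5.0
move dxyz [-0.1478 -0.0489  0.0185] axyz [-31.57  -3.25 -13.01] rows>= 4.0
```

```bash
python3 -m inch '[{"dx":-0.2646,"dy":-0.1123,"dz":0.0822,"ax":-31.23,"ay":-6.6,"az":-24.8,"fingers":-1},{"dx":-0.2646,"dy":-0.1123,"dz":0.0822,"ax":-31.23,"ay":-6.6,"az":-24.8,"fingers":-1},{"dx":-0.2646,"dy":-0.1123,"dz":0.0822,"ax":-31.23,"ay":-6.6,"az":-24.8,"fingers":-1},{"dx":-0.2646,"dy":-0.1123,"dz":0.0822,"ax":-31.23,"ay":-6.6,"az":-24.8,"fingers":-1},{"dx":-0.2646,"dy":-0.1123,"dz":0.0822,"ax":-31.23,"ay":-6.6,"az":-24.8,"fingers":-1},{"dx":-0.2646,"dy":-0.1123,"dz":0.0822,"ax":-31.23,"ay":-6.6,"az":-24.8,"fingers":-1},{"dx":-0.2646,"dy":-0.1123,"dz":0.0822,"ax":-31.23,"ay":-6.6,"az":-24.8,"fingers":-1},{"dx":-0.2646,"dy":-0.1123,"dz":0.0822,"ax":-31.23,"ay":-6.6,"az":-24.8,"fingers":-1},{"dx":-0.2646,"dy":-0.1123,"dz":0.0822,"ax":-31.23,"ay":-6.6,"az":-24.8,"fingers":-1},{"dx":-0.2646,"dy":-0.1123,"dz":0.0822,"ax":-31.23,"ay":-6.6,"az":-24.8,"fingers":-1}]' 60
python3 - <<'E'
from look import *
show(); img,W=cloud("wrist"); inhand(img,W); cv2.imwrite("pics/w6.png",cv2.resize(img,(800,600)))
E
```

```text
time: 15.6
tool_pos: [0.585, -0.025, 0.1999]
tcp_rot: [-0.755, -3.049, 0.0]
wrist_force: [0.7, 0.1, -4.6]
width: 0.501
t 15.6 p [ 0.585  -0.025   0.1999] zaxis [-0. -0. -1.] yawy 62.19 q [-0.09  0.12  1.84 -0.    1.19 -1.17] F [ 0.7  0.1 -4.6] w 0.501
hand plane z0,slopes [-0.0201 -0.1622  0.0057] end x 0.0605 y edges [-0.023   0.0212] yaw -0.24
```

View pics/w6.png

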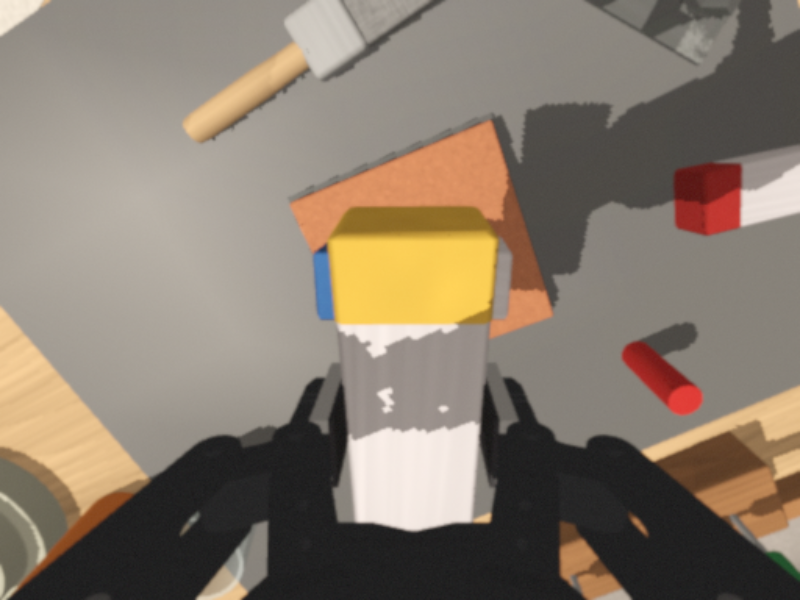

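Run:
```python
from look import *
r=pose()[1]; Rt=down(62.1+.24)*R.from_rotvec([0,-.4*np.pi/180,0])
for h in (.015,.003,0): plan(np.array([.585,-.0264,.0789+h])-Rt.apply([.002,-.0009,.0066]),Rt)
```

```text
move dxyz [-0.0025 -0.0002  0.0995] axyz [-0.01 -0.4  -0.16] rows>= 2.0
move dxyz [-0.0025 -0.0002  0.1115] axyz [-0.01 -0.4  -0.16] rows>= 2.0
move dxyz [-0.0025 -0.0002  0.1145] axyz [-0.01 -0.4  -0.16] rows>= 2.0
```

```bash
python3 -m inch '[{"dx":-0.0025,"dy":0,"dz":0.05,"ax":0,"ay":-0.4,"az":0.3,"fingers":-1},{"dx":-0.0025,"dy":0,"dz":0.085,"ax":0,"ay":-0.4,"az":0.3,"fingers":-1},{"dx":-0.0025,"dy":0,"dz":0.105,"ax":0,"ay":-0.4,"az":0.3,"fingers":-1},{"dx":-0.0025,"dy":0,"dz":0.11,"ax":0,"ay":-0.4,"az":0.3,"fingers":-1},{"dx":-0.0025,"dy":0,"dz":0.111,"ax":0,"ay":-0.4,"az":0.3,"fingers":-1},{"dx":-0.0025,"dy":0,"dz":0.112,"ax":0,"ay":-0.4,"az":0.3,"fingers":-1}]' 60
python3 - <<'E'
from look import *
show(); plan(np.array([.585,-.0264,.0789])-down(61.9).apply([.002,-.0009,.0066]),down(61.9))
E
```

```text
time: 16.4
tool_pos: [0.5888, -0.0265, 0.0898]
tcp_rot: [0.761, 3.038, -0.002]
wrist_force: [0.3, 0.4, -3.6]
width: 0.501
t 16.4 p [ 0.5888 -0.0265  0.0898] zaxis [ 0.01  -0.004 -1.   ] yawy 61.88 q [-0.09  0.22  1.93 -0.    0.98 -1.16] F [ 0.3  0.4 -3.6] w 0.501
move dxyz [ 0.0015 -0.0008  0.0043] axyz [ 0.07  0.58 -0.02] rows>= 1.0
```

```bash
python3 -m inch '[{"dx":0.0012,"dy":-0.0008,"dz":0.0015,"ax":0,"ay":0.2,"az":0,"fingers":-1},{"dx":0.0012,"dy":-0.0008,"dz":0.0025,"ax":0,"ay":0.2,"az":0,"fingers":-1},{"dx":0.0012,"dy":-0.0008,"dz":0.0033,"ax":0,"ay":0.2,"az":0,"fingers":-1},{"dx":0.0012,"dy":-0.0008,"dz":0.004,"ax":0,"ay":0.2,"az":0,"fingers":-1}]' 60
python3 - <<'E'
from look import *
show()
E
```

```text
time: 16.9
tool_pos: [0.5874, -0.0266, 0.0857]
tcp_rot: [0.762, 3.041, -0.001]
wrist_force: [-0.5, -1.0, -4.9]
width: 0.501
t 16.9 p [ 0.5874 -0.0266  0.0857] zaxis [ 0.006 -0.002 -1.   ] yawy 61.88 q [-0.09  0.23  1.93 -0.    0.97 -1.17] F [-0.5 -1.  -4.9] w 0.501
```

```bash
python3 -m inch '[{"dx":0,"dy":0,"dz":0.0005,"ax":0,"ay":0,"az":0,"fingers":-1},{"dx":0,"dy":0,"dz":0.001,"ax":0,"ay":0,"az":0,"fingers":-1},{"dx":0,"dy":0,"dz":0.0014,"ax":0,"ay":0,"az":0,"fingers":-1}]' 60
```

```text
time: 17.27
tool_pos: [0.5874, -0.0267, 0.0855]
tcp_rot: [0.762, 3.041, -0.001]
wrist_force: [-5.1, 1.1, 7.7]
width: 0.497
```

```bash
python3 -m inch '[{"dx":0,"dy":0,"dz":0,"ax":0,"ay":0,"az":0,"fingers":0.2},{"dx":0,"dy":0,"dz":0,"ax":0,"ay":0,"az":0,"fingers":0.5},{"dx":0,"dy":0,"dz":0,"ax":0,"ay":0,"az":0,"fingers":0.6},{"dx":0,"dy":0,"dz":-0.02,"ax":0,"ay":0,"az":0,"fingers":0.6},{"dx":0,"dy":0,"dz":-0.06,"ax":0,"ay":0,"az":0,"fingers":0.6},{"dx":0,"dy":0,"dz":-0.12,"ax":0,"ay":0,"az":0,"fingers":1},{"dx":0,"dy":0,"dz":-0.15,"ax":0,"ay":0,"az":0,"fingers":1},{"dx":0,"dy":0,"dz":-0.15,"ax":0,"ay":0,"az":0,"fingers":1},{"dx":0,"dy":0,"dz":-0.15,"ax":0,"ay":0,"az":0,"fingers":1}]' 60
python3 - <<'E'
from look import *
show(); img,W=cloud("wrist"); cv2.imwrite("pics/w7.png",cv2.resize(img,(800,600)))
ingot(W,(.585,-.026),(.09,.14),"yellow placed"); ingot(W,(.585,-.026),(.07,.085),"blue")
plan([.654,.227,.2],down(-16.4)); plan([.62,.1,.26],down(20))
E
```

```text
time: 18.4
tool_pos: [0.586, -0.0263, 0.2352]
tcp_rot: [0.762, 3.041, -0.001]
wrist_force: [0.1, 0.8, -0.9]
width: 1.0
t 18.4 p [ 0.586  -0.0263  0.2352] zaxis [ 0.006 -0.002 -1.   ] yawy 61.88 q [-0.09  0.09  1.8  -0.    1.25 -1.17] F [ 0.1  0.8 -0.9] w 1.0
yellow placed 4961 mid [585.7 -26.9 106. ] size [ 44.6 119.3] uphill dir [-0.873  0.464  0.15 ] yaw 152.0 normal [ 0.133 -0.07   0.989]
blue 2673 mid [567.9 -17.6  79.2] size [ 82.3 120.7] uphill dir [-0.471 -0.882  0.003] yaw -118.1 normal [ 0.012 -0.003  1.   ]
move dxyz [0.0591 0.2557 0.034 ] axyz [ 0.19  0.2  78.28] rows>= 8.0
move dxyz [ 0.029   0.1277 -0.0259] axyz [ 0.11  0.24 41.88] rows>= 4.0
```

View pics/w7.png

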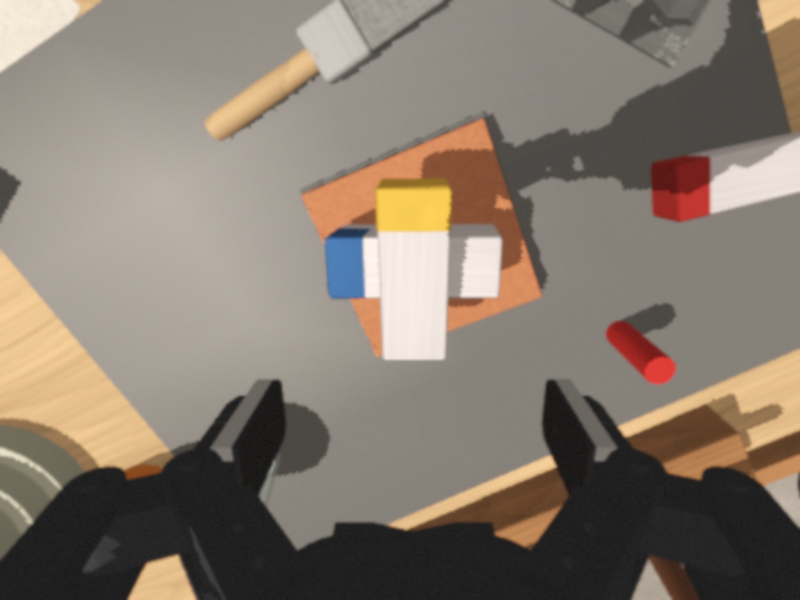

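Yellow lies crosswise and centred, seen at about (413,270), with the blue layer still level. Red is next.

```bash
python3 -m inch '[{"dx":0.0591,"dy":0.2557,"dz":0.01,"ax":0.2,"ay":0.2,"az":78.3,"fingers":1},{"dx":0.0591,"dy":0.2557,"dz":0.01,"ax":0.2,"ay":0.2,"az":78.3,"fingers":1},{"dx":0.0591,"dy":0.2557,"dz":0.01,"ax":0.2,"ay":0.2,"az":78.3,"fingers":1},{"dx":0.0591,"dy":0.2557,"dz":0.034,"ax":0.2,"ay":0.2,"az":78.3,"fingers":1},{"dx":0.0591,"dy":0.2557,"dz":0.034,"ax":0.2,"ay":0.2,"az":78.3,"fingers":1},{"dx":0.0591,"dy":0.2557,"dz":0.034,"ax":0.2,"ay":0.2,"az":78.3,"fingers":1},{"dx":0.0591,"dy":0.2557,"dz":0.034,"ax":0.2,"ay":0.2,"az":78.3,"fingers":1},{"dx":0.0591,"dy":0.2557,"dz":0.034,"ax":0.2,"ay":0.2,"az":78.3,"fingers":1},{"dx":0.0591,"dy":0.2557,"dz":0.034,"ax":0.2,"ay":0.2,"az":78.3,"fingers":1},{"dx":0.0591,"dy":0.2557,"dz":0.034,"ax":0.2,"ay":0.2,"az":78.3,"fingers":1}]' 60
python3 - <<'E'
from look import *
show(); img,W=cloud("wrist")
m,L,n=ingot(W,(.654,.227),(.012,.05),"red")
y=np.degrees(np.arctan2(L[1],L[0])); plan([m[0],m[1],.004],down(y+90))
E
```

```text
time: 19.7
tool_pos: [0.6533, 0.2268, 0.1985]
tcp_rot: [-2.514, -1.882, 0.004]
wrist_force: [0.1, 0.0, -0.6]
width: 1.001
t 19.7 p [0.6533 0.2268 0.1985] zaxis [-0.002 -0.001 -1.   ] yawy -16.35 q [ 0.3   0.32  1.6  -0.    1.23  0.58] F [ 0.1  0.  -0.6] w 1.001
red 4112 mid [654.  226.4  27. ] size [ 44.2 119. ] uphill dir [-0.277 -0.949  0.151] yaw -106.3 normal [0.041 0.146 0.988]
move dxyz [-0.      0.0009  0.1949] axyz [-0.09  0.06 -0.08] rows>= 4.0
```

```bash
python3 -m inch '[{"dx":0,"dy":0.001,"dz":0.06,"ax":0,"ay":0,"az":0,"fingers":1},{"dx":0,"dy":0.001,"dz":0.12,"ax":0,"ay":0,"az":0,"fingers":1},{"dx":0,"dy":0.001,"dz":0.16,"ax":0,"ay":0,"az":0,"fingers":1},{"dx":0,"dy":0.001,"dz":0.185,"ax":0,"ay":0,"az":0,"fingers":1},{"dx":0,"dy":0.001,"dz":0.195,"ax":0,"ay":0,"az":0,"fingers":1},{"dx":0,"dy":0.001,"dz":0.195,"ax":0,"ay":0,"az":0,"fingers":0.3},{"dx":0,"dy":0.001,"dz":0.195,"ax":0,"ay":0,"az":0,"fingers":-1},{"dx":0,"dy":0.001,"dz":0.195,"ax":0,"ay":0,"az":0,"fingers":-1},{"dx":0,"dy":0.001,"dz":0.195,"ax":0,"ay":0,"az":0,"fingers":-1},{"dx":0,"dy":0.001,"dz":0.195,"ax":0,"ay":0,"az":0,"fingers":-1},{"dx":0,"dy":0.001,"dz":0.195,"ax":0,"ay":0,"az":0,"fingers":-1}]' 60
```

```text
time: 21.12
tool_pos: [0.6558, 0.227, 0.0063]
tcp_rot: [2.514, 1.882, 0.003]
wrist_force: [-0.5, -1.2, 6.5]
width: 0.497
```

Gripped. I'll lift it and work out the carry.

```bash
python3 -m inch '[{"dx":0,"dy":0,"dz":-0.02,"ax":0,"ay":0,"az":0,"fingers":-1},{"dx":0,"dy":0,"dz":-0.07,"ax":0,"ay":0,"az":0,"fingers":-1},{"dx":0,"dy":0,"dz":-0.13,"ax":0,"ay":0,"az":0,"fingers":-1},{"dx":0,"dy":0,"dz":-0.19,"ax":0,"ay":0,"az":0,"fingers":-1},{"dx":0,"dy":0,"dz":-0.2,"ax":0,"ay":0,"az":0,"fingers":-1}]' 60
python3 - <<'E'
from look import *
show()
u=152.0;U=np.array([np.cos(np.radians(u)),np.sin(np.radians(u)),0]); a=np.cross(U,[0,0,1])*8.6
plan([.585,-.026,.21],down(u-90,a))
E
```

```text
time: 21.75
tool_pos: [0.6587, 0.2279, 0.2141]
tcp_rot: [2.511, 1.88, 0.02]
wrist_force: [1.2, -0.2, -3.9]
width: 0.506
t 21.75 p [0.6587 0.2279 0.2141] zaxis [ 0.013  0.004 -1.   ] yawy -16.36 q [ 0.3   0.31  1.58 -0.    1.24  0.58] F [ 1.2 -0.2 -3.9] w 0.506
move dxyz [-0.2644  0.0008  0.0022] axyz [  6.72   7.3  -78.14] rows>= 8.0
```

```bash
python3 -m inch '[{"dx":-0.264,"dy":0.001,"dz":0.002,"ax":6.7,"ay":7.3,"az":-78.1,"fingers":-1},{"dx":-0.264,"dy":0.001,"dz":0.002,"ax":6.7,"ay":7.3,"az":-78.1,"fingers":-1},{"dx":-0.264,"dy":0.001,"dz":0.002,"ax":6.7,"ay":7.3,"az":-78.1,"fingers":-1},{"dx":-0.264,"dy":0.001,"dz":0.002,"ax":6.7,"ay":7.3,"az":-78.1,"fingers":-1},{"dx":-0.264,"dy":0.001,"dz":0.002,"ax":6.7,"ay":7.3,"az":-78.1,"fingers":-1},{"dx":-0.264,"dy":0.001,"dz":0.002,"ax":6.7,"ay":7.3,"az":-78.1,"fingers":-1},{"dx":-0.264,"dy":0.001,"dz":0.002,"ax":6.7,"ay":7.3,"az":-78.1,"fingers":-1},{"dx":-0.264,"dy":0.001,"dz":0.002,"ax":6.7,"ay":7.3,"az":-78.1,"fingers":-1},{"dx":-0.264,"dy":0.001,"dz":0.002,"ax":6.7,"ay":7.3,"az":-78.1,"fingers":-1},{"dx":-0.264,"dy":0.001,"dz":0.002,"ax":6.7,"ay":7.3,"az":-78.1,"fingers":-1},{"dx":-0.264,"dy":0.001,"dz":0.002,"ax":6.7,"ay":7.3,"az":-78.1,"fingers":-1}]' 60
python3 - <<'E'
from look import *
show(); img,W=cloud("wrist"); inhand(img,W); cv2.imwrite("pics/w8.png",cv2.resize(img,(800,600)))
E
```

```text
time: 23.12
tool_pos: [0.585, -0.0256, 0.2098]
tcp_rot: [-0.727, -2.906, -0.054]
wrist_force: [-0.0, -0.3, -4.1]
width: 0.501
t 23.12 p [ 0.585  -0.0256  0.2098] zaxis [-0.132  0.07  -0.989] yawy 61.91 q [-0.12  0.2   1.73  0.06  1.35 -1.21] F [-0.  -0.3 -4.1] w 0.501
hand plane z0,slopes [-0.0206  0.1549  0.0015] end x 0.0603 y edges [-0.0229  0.0208] yaw 0.09
```

View pics/w8.png

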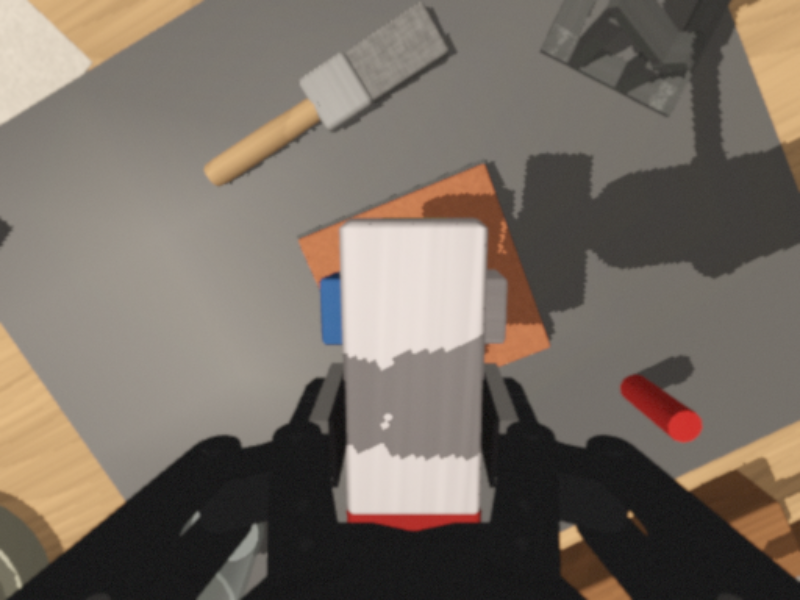

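Run:
```python
from look import *
u=152.0;U=np.array([np.cos(np.radians(u)),np.sin(np.radians(u)),0]); Rt=down(u-90,np.cross(U,[0,0,1])*8.6)
for h in (.015,.003,0): plan(np.array([.5857,-.0269,.1059+h])-Rt.apply([-.0012,-.001,.0063]),Rt)
```

```text
move dxyz [-0.0133  0.0002  0.0816] axyz [ 0.   -0.01 -0.08] rows>= 2.0
move dxyz [-0.0151  0.0002  0.0935] axyz [ 0.   -0.01 -0.08] rows>= 2.0
move dxyz [-0.0155  0.0002  0.0965] axyz [ 0.   -0.01 -0.08] rows>= 2.0
```

```bash
python3 -m inch '[{"dx":-0.008,"dy":0,"dz":0.045,"ax":0,"ay":0,"az":0,"fingers":-1},{"dx":-0.013,"dy":0,"dz":0.075,"ax":0,"ay":0,"az":0,"fingers":-1},{"dx":-0.0145,"dy":0,"dz":0.089,"ax":0,"ay":0,"az":0,"fingers":-1},{"dx":-0.015,"dy":0,"dz":0.092,"ax":0,"ay":0,"az":0,"fingers":-1},{"dx":-0.015,"dy":0,"dz":0.093,"ax":0,"ay":0,"az":0,"fingers":-1},{"dx":-0.0152,"dy":0,"dz":0.0935,"ax":0,"ay":0,"az":0,"fingers":-1}]' 60
python3 - <<'E'
from look import *
u=152.0;U=np.array([np.cos(np.radians(u)),np.sin(np.radians(u)),0]); Rt=down(u-90,np.cross(U,[0,0,1])*8.6)
show(); plan(np.array([.5857,-.0269,.1059])-Rt.apply([-.0012,-.001,.0063]),Rt)
E
```

```text
time: 23.92
tool_pos: [0.5872, -0.0262, 0.1169]
tcp_rot: [-0.727, -2.909, -0.055]
wrist_force: [-0.5, -1.0, -3.7]
width: 0.501
t 23.93 p [ 0.5872 -0.0262  0.1169] zaxis [-0.129  0.07  -0.989] yawy 61.92 q [-0.12  0.28  1.81  0.06  1.19 -1.23] F [-0.5 -1.  -3.7] w 0.501
move dxyz [ 0.0006 -0.0003  0.0047] axyz [ 0.07  0.15 -0.07] rows>= 1.0
```

```bash
python3 -m inch '[{"dx":0.0005,"dy":0,"dz":0.0015,"ax":0,"ay":0.15,"az":0,"fingers":-1},{"dx":0.0005,"dy":0,"dz":0.0027,"ax":0,"ay":0.15,"az":0,"fingers":-1},{"dx":0.0005,"dy":0,"dz":0.0035,"ax":0,"ay":0.15,"az":0,"fingers":-1},{"dx":0.0005,"dy":0,"dz":0.0043,"ax":0,"ay":0.15,"az":0,"fingers":-1}]' 60
python3 - <<'E'
from look import *
show()
E
```

```text
time: 24.42
tool_pos: [0.5861, -0.0257, 0.1126]
tcp_rot: [-0.727, -2.906, -0.056]
wrist_force: [0.5, -0.6, -4.6]
width: 0.498
t 24.43 p [ 0.5861 -0.0257  0.1126] zaxis [-0.132  0.071 -0.989] yawy 61.92 q [-0.12  0.29  1.81  0.06  1.18 -1.23] F [ 0.5 -0.6 -4.6] w 0.498
```

```bash
python3 -m inch '[{"dx":-0.0004,"dy":0,"dz":0.0004,"ax":0,"ay":0,"az":0,"fingers":-1},{"dx":-0.0004,"dy":0,"dz":0.0008,"ax":0,"ay":0,"az":0,"fingers":-1},{"dx":-0.0004,"dy":0,"dz":0.0012,"ax":0,"ay":0,"az":0,"fingers":-1}]' 60
```

```text
time: 24.8
tool_pos: [0.5864, -0.0258, 0.1124]
tcp_rot: [-0.727, -2.906, -0.056]
wrist_force: [-3.1, -0.2, 5.1]
width: 0.503
```

Contact at about 9 N. I'll release and back off.

```bash
python3 -m inch '[{"dx":0,"dy":0,"dz":0,"ax":0,"ay":0,"az":0,"fingers":0.2},{"dx":0,"dy":0,"dz":0,"ax":0,"ay":0,"az":0,"fingers":0.5},{"dx":0,"dy":0,"dz":0,"ax":0,"ay":0,"az":0,"fingers":0.6},{"dx":0,"dy":0,"dz":-0.02,"ax":0,"ay":0,"az":0,"fingers":0.6},{"dx":0,"dy":0,"dz":-0.06,"ax":0,"ay":0,"az":0,"fingers":0.6},{"dx":0,"dy":0,"dz":-0.12,"ax":0,"ay":0,"az":0,"fingers":1},{"dx":0,"dy":0,"dz":-0.16,"ax":0,"ay":0,"az":0,"fingers":1},{"dx":0,"dy":0,"dz":-0.16,"ax":0,"ay":0,"az":0,"fingers":1},{"dx":0,"dy":0,"dz":-0.16,"ax":0,"ay":0,"az":0,"fingers":1}]' 60
python3 - <<'E'
from look import *
show(); img,W=cloud("wrist"); cv2.imwrite("pics/w9.png",cv2.resize(img,(800,600)))
ingot(W,(.585,-.026),(.12,.16),"red placed")
img2,W2=cloud("scene"); ingot(W2,(.585,-.026),(.12,.16),"red scene")
i=cv2.resize(img2[110:360,90:440],None,fx=1.6,fy=1.6); j=cv2.resize(img,(i.shape[1]*4//5,i.shape[0])); 
cv2.imwrite("pics/end.png",cv2.resize(np.hstack([i[:,:],j]),(800,320)))
E
```

```text
time: 25.92
tool_pos: [0.6075, -0.0373, 0.2712]
tcp_rot: [-0.727, -2.907, -0.056]
wrist_force: [0.5, 0.2, 0.0]
width: 1.002
t 25.93 p [ 0.6075 -0.0373  0.2712] zaxis [-0.131  0.071 -0.989] yawy 61.92 q [-0.13  0.21  1.61  0.05  1.47 -1.22] F [0.5 0.2 0. ] w 1.002
red placed 4955 mid [588.6 -27.9 132.8] size [ 44.1 120.2] uphill dir [ 0.884 -0.467  0.003] yaw -27.8 normal [-0.003  0.002  1.   ]
red scene 584 mid [591.3 -27.6 132.4] size [ 47.2 121.7] uphill dir [ 0.87  -0.493  0.004] yaw -29.5 normal [0.009 0.024 1.   ]
```

View pics/end.png

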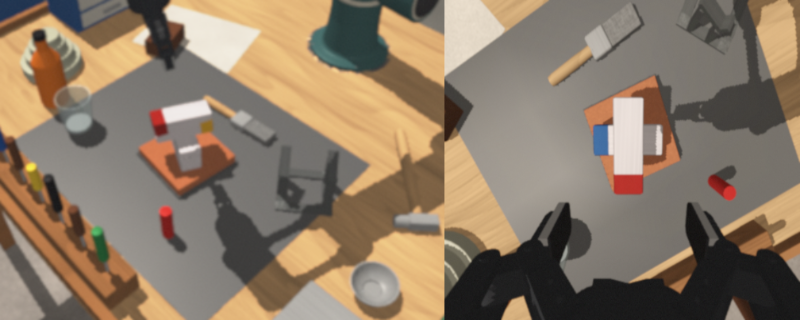

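```bash
python3 -c "
from workcell import bot
print(bot.finish_job())"
```

```text
the job is handed in; nothing more can be done
None
```

The pile is finished and handed in at about 26 s on the robot's clock (limit 64 s). I laid blue on plain end for end, yellow crosswise on that, and red along yellow end for end. Each was lowered at about 1 mm per step to a light contact of roughly 9–13 N, then released.

**Last checks from the wrist camera**

| Ingot | Slope of upper face | Centring |
|---|---|---|
| blue | level within 0.2° | within about 0.5 mm |
| yellow | 8.6°, as expected | within about 0.5 mm, square to blue within about 0.2° |
| red | level within 0.3°, top at 132.8 mm | about 1 mm |

**What disagreed:** the scene camera put red about 3 mm further out, turned by 1.7° and tilted 1.5°. Its fit is coarser, and it showed a 2–3 mm offset before any move, so I relied on the wrist camera.

**Failed along the way:** one move call was refused because keys were missing, and nothing moved.

In the last picture nothing else in view looks disturbed. I did not measure the bystanders or the plain ingot again.

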